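# Park the thick pressing roller in its dock

### The job

Two hard-rubber pressing rollers lie at the feet of their two wooden docks. With the fingertips, push the thicker roller slowly and gently up its ramp, over the crest and home against the stop, where it stays by itself; stay behind it so that it never rolls back, do not flick, grip or lift it, then take the hand away. Leave the thin roller and everything else on the table as they are.

Things in the scene. Friction and masses are not known exactly. Their poses are not given: they have to be found in the camera images.
- thick_roller: Thicker roller: black cylinder, aluminium end discs, 40 mm diameter, 90 mm long, about 0.32 kg. Origin at its centre, own x axis along its length (across the dock). It rests in the shallow V at the ramp's foot (centre at x -1, z 28 mm in thick_dock's frame). It rolls freely: let go on the ramp it rolls back; past the crest it rolls on to the stop by itself.
- thick_dock: Fixed wooden dock, 112 mm wide. Origin on the table under the ramp's foot, mid-width; x points up the ramp (away from the robot), z up. Along x: landing from -75 mm (open end, 12 mm high) sinking to the foot at 0 (8 mm high), ramp up to the crest at 120 (25 mm high), pocket, stop wall at 159. Side cheeks 96 mm apart, tops 9 to 13 mm above the deck (lower near x = -75).
- thick_slope (a point): Point on the deck at the ramp's foot of thick_dock (8 mm above its origin); its x axis runs up along the ramp's surface, which rises at 8 deg, its z axis is square to the surface. The thick roller's centre is 20 mm off this surface.
- thick_seat (a point): Where the thick roller's centre lies when parked: x 139, z 44 mm in thick_dock's frame, same axes. Behind the crest the deck sinks 4 deg to the upright stop wall, whose inner face is 20 mm beyond this point; it is 12 mm thick, its top 50 mm above the table.
- thin_roller: The thinner roller, to be left alone: same look, 28 mm diameter, 90 mm long, lying at the foot of the other dock. Origin at its centre, x along its length.
- thin_dock: The thin roller's dock, fixed, built and framed like thick_dock (112 mm wide, from x = -75 to 165 mm, stop wall's top 44 mm above the table). The two docks may change sides.
- ink_mid: Ink jar, 38 mm diameter, 55 mm tall, standing between the docks. Origin under its centre.
- ink_left: Ink jar, 48 mm diameter, 58 mm tall, on the left. Origin under its centre.
- ink_right: Ink jar, 48 mm diameter, 58 mm tall, on the right. Origin under its centre.
- cup: Clear cup, 68 mm across, 85 mm tall, on the right. Origin under its centre.
- card_box: Open white card box 75 x 110 x 35 mm, on the left. Origin under its centre.
- paperweight: Brass disc, 46 mm diameter, 30 mm tall, beyond the docks. Origin under its centre.
Not all that is in view belongs to the job. What is shaped like the ink_mid but green is not meant.

How it is judged (in metres and radians):
On the way:
1. the thick roller is on its ramp, pushed by the fingers (x of thick_roller in the frame of thick_dock between 0.04 and 0.115 m and contact force between the fingers and thick_roller above 0.05 N).
At the end, for the whole second after the job is handed in: The thick roller lies at rest against its stop: centre within 4 mm of the parked place along the dock, 6 mm across it and 3 mm in height, square to the dock within 0.08 rad; the thin roller is within 6 mm and each bystander within 10 mm of its starting place, and the bystanders are upright (x of thick_roller in the frame of thick_dock between 0.13535 and 0.14235 m and y of thick_roller in the frame of thick_dock between -0.006 and 0.006 m and z of thick_roller in the frame of thick_dock between 0.04056 and 0.04656 m and angle between the x axis of thick_roller and the y axis of thick_dock, either way round below 0.08 rad and linear speed of thick_roller below 0.01 m/s and angular speed of thick_roller below 0.3 rad/s and distance of thin_roller from where it was at the start of the episode below 0.006 m and distance of each of ink_mid, ink_left, ink_right, cup, card_box, paperweight from where it was at the start of the episode below 0.01 m and angle between each of ink_mid, ink_left, ink_right, cup, card_box, paperweight's own z axis and vertical below 0.15 rad); the robot touches nothing.
It fails at once if the thick roller is flicked or runs away (faster than 0.25 m/s) (linear speed of thick_roller above 0.25 m/s).
It fails at once if the thick roller rolls freely on the ramp (over 0.15 m/s without the fingers on it) (x of thick_roller in the frame of thick_dock between 0.015 and 0.115 m and linear speed of thick_roller above 0.15 m/s and contact force between the fingers and thick_roller below 0.01 N).
It fails at once if the thick roller is lifted more than 6 mm off its dock, or pushed backwards out of the foot (z of thick_roller in the frame of thick_slope above 0.026 m or x of thick_roller in the frame of thick_dock below -0.02 m).
It fails at once if the thick roller is gripped or squeezed on the way up (over 20 N), or rammed into the stop (over 60 N) ((contact force between the fingers and thick_roller above 20 N and x of thick_roller in the frame of thick_dock below 0.115 m) or contact force between the fingers and thick_roller above 60 N).
It fails at once if the thin roller or a bystander is moved or tipped (distance of thin_roller from where it was at the start of the episode above 0.006 m or distance of any of ink_mid, ink_left, ink_right, cup, card_box, paperweight from where it was at the start of the episode above 0.01 m or angle between any of ink_mid, ink_left, ink_right, cup, card_box, paperweight's own z axis and vertical above 0.15 rad).
It also fails if it takes over 42 s, if anything falls off the work surface, if the arm or the gripper's body presses on something with over 40 N, if the wrist force passes 120 N, or if a joint passes its speed limit or range.

### The arm

A 6-joint arm with a two-finger parallel gripper is mounted at the origin on the work surface. World frame = base frame: x ahead of the robot, y to its left, z up, the work surface at z = 0. Lengths are in mm, angles in rad, forces in N, time in s.
With the tool pointing down it reaches from about 350 to 975 mm from the base axis. Payload 7.1 kg.
Tool frame: the origin (TCP) lies on the front face of the gripper's body, between the roots of the fingers; the fingertips stand 80 mm ahead of it and the grasp point (between the pads) lies 61 mm ahead of it (env.tips_ahead is the distance from the TCP to the fingertips, in mm); z points along the fingers, y is the line along which they close (so a half turn about z gives the same grasp; the last joint's range is limited). The gripper opens to 88 mm and grips with 3 to 60 N. Pads are 20 mm wide; open, the fingers measure 115 mm over their backs; the gripper's body (75 mm by 178 mm) begins 61 mm behind the grasp point.
Start: joints at [-1.315, 0.423, 1.63, -0, 1.089, -0.019], TCP at [169.615, -601.528, 302.675] pointing down, gripper open.
Joint ranges: [-3, 3], [-0.9, 2.11], [0.09, 2.58], [-1.31, 4.45], [0.11, 2.69], [-2.54, 2.54]. Speed limits (rad/s): [2.39, 2.39, 3.01, 3.14, 3.14, 3.14].

### API

Orientations are given as a unit quaternion [x, y, z, w].
In Python, from station import env, set_gripper, viewer, workorder gives the robot as it stands. Calls block until the motion is done:
- env.reach(position, orientation): joint-space move of the TCP to a pose.
- env.move_l(position, rot=None, rate=150, f_stop=None): straight line of the TCP; rot=None keeps the orientation; rate is the mean speed in mm/s. With f_stop (N) it stops when the force on the tool has changed by that much, and returns True; else False.
- env.move_joints(angles): joint-space move.
- set_gripper(opening): finger opening in mm; the grip force is fixed at half the most; returns when the fingers have stopped.
- env.hold(seconds).
- env.ik(position, orientation): joint angles nearest the present ones, or None.
- env.read_state(): the state.
- viewer.camera(name): name is "side" or "top"; returns the picture (384x512x3 uint8, blue, green, red); there is no depth.
- viewer.camera_params(name): a dict with "fx", "fy", "cx", "cy" (pixels), "pose" (4x4, takes a point from camera to world coordinates). Camera axes: x right, y up, looking along -z (the intrinsics and any distortion apply to the point x, -y, -z); pixel columns grow to the right and rows downward; lengths in mm; the calibration is good to about 2 mm. A picture is of the moment at which its call begins. camera_params takes no time and is no camera call.
A pose or a line that the arm cannot do raises env.IKError and nothing moves.
- workorder.sign_off(): hands the job in; it is judged then, once.
The state is a dict: "time_s": time; "qpos": joint angles; "dq": joint speeds; "tau": joint torques, N m; "tool_pos": TCP position; "orientation": TCP orientation; "force": force on the tool from outside, world axes, zero at the start; "wrist_torque": the same for the moment, N m; "width": finger opening in mm; "grip_force": force on a finger pad.
Only numpy, scipy, OpenCV 4.12 (cv2) and the standard library are available. Lean on these libraries where they do the work, as an engineer would, in place of code of your own. Each camera call takes 0.05 s, during which the arm holds its last target. There are 200 camera calls.

## Working session

There is one attempt and no reset: what is moved stays moved. The work goes in short steps, each a Python script; the robot and the scene stay as the last script left them, time stands still between calls to the robot, and variables do not carry over. Pictures are saved under pics/ and viewed, at most 10 in all, crops included, and the job is handed in when it is done.

```bash
mkdir -p pics; ls
python3 - <<'E'
from station import env, viewer
import cv2,numpy as np
for n in ("top","side"):
    cv2.imwrite(f"pics/{n}0.png",viewer.camera(n))
    print(n,{k:np.round(v,3).tolist() if not isinstance(v,str) else v for k,v in viewer.camera_params(n).items()})
print(env.read_state())
E
```

```text
pics
top {'fx': 424.148, 'fy': 424.148, 'cx': 253.277, 'cy': 194.987, 'pose': [[-0.028, 0.992, -0.122, 399.214], [-1.0, -0.027, 0.01, 29.374], [0.006, 0.122, 0.993, 1370.855], [0.0, 0.0, 0.0, 1.0]]}
side {'fx': 422.377, 'fy': 422.377, 'cx': 257.72, 'cy': 195.327, 'pose': [[-0.973, 0.173, -0.152, 388.064], [-0.23, -0.758, 0.61, 712.896], [-0.009, 0.629, 0.777, 932.323], [0.0, 0.0, 0.0, 1.0]]}
{'time_s': 0.1, 'qpos': array([-1.31502814e+00,  4.23739170e-01,  1.63059535e+00,  2.14023655e-05,
        1.08863782e+00, -1.90400720e-02]), 'dq': array([ 0.00151556,  0.00010104, -0.00342352,  0.00076438,  0.00086875,
        0.00023771]), 'tau': array([-1.05790783e-03, -5.45614636e+01, -2.74324518e+01,  6.44683954e-02,
        1.87581737e-02, -1.44016605e-05]), 'tool_pos': array([ 169.50650428, -601.16513185,  302.00229769]), 'orientation': array([ 9.90575340e-01,  1.36967221e-01, -7.20509646e-05, -6.86138343e-04]), 'force': array([ 0.06143974, -0.02540509, -0.55562375]), 'wrist_torque': array([-0.0130622 , -0.0185218 ,  0.04950668]), 'grip_force': 0.0, 'width': 87.81351750895618}
```

View pics/top0.png

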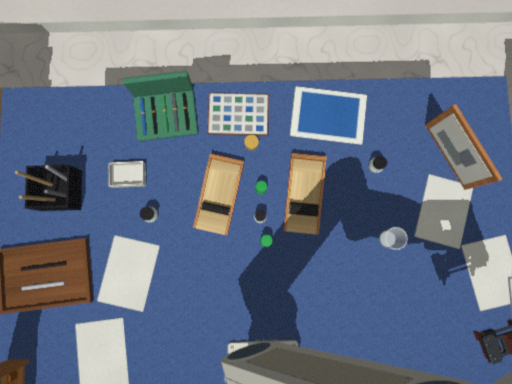

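View pics/side0.png

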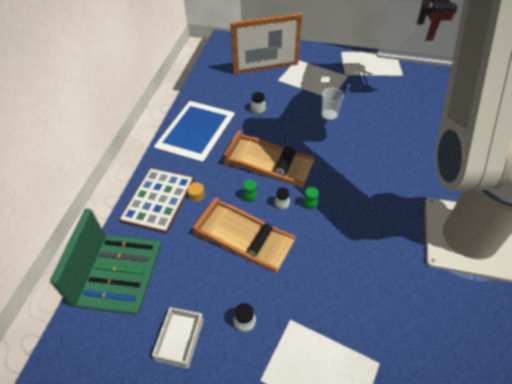

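Two docks show in the top view, at about (218,195) and (305,193), each with a black roller near its lower end. The right-hand roller looks thicker. I'll enlarge to check.

Run:
```python
import cv2,numpy as np
t=cv2.imread("pics/top0.png")[145:245,185:335]; s=cv2.imread("pics/side0.png")[125:275,185:325]
a=cv2.resize(t,None,fx=5,fy=5,interpolation=cv2.INTER_CUBIC);b=cv2.resize(s,None,fx=4,fy=4,interpolation=cv2.INTER_CUBIC)
cv2.imwrite("pics/tc.png",a);cv2.imwrite("pics/sc.png",b)
```

```text
(no output)
```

View pics/tc.png

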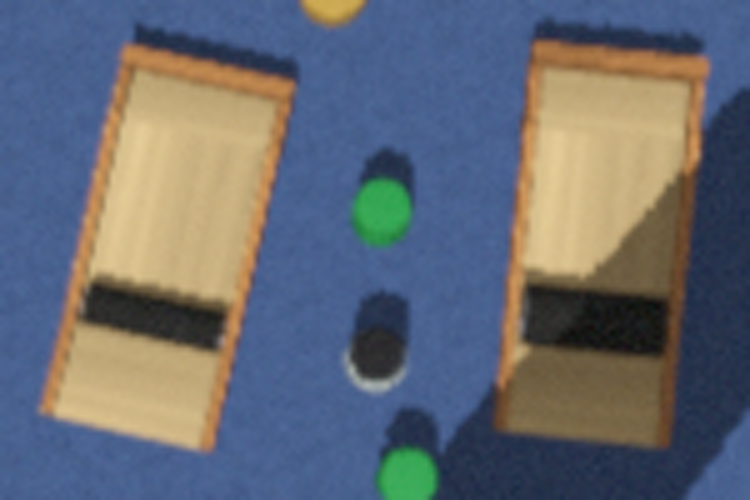

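View pics/sc.png

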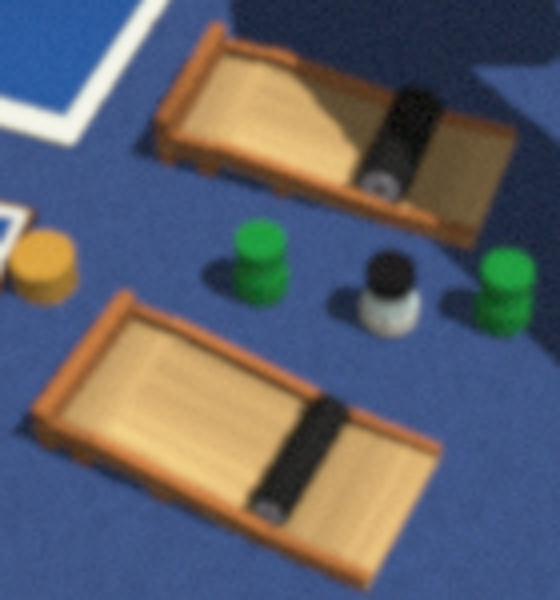

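Right-hand dock (world −y) is the thick one. I'll locate its frame from its four outer corners in both views and cross-check that against the roller.

```bash
cat > h.py <<'E'
import numpy as np
from station import env, set_gripper, viewer, workorder
from scipy.spatial.transform import Rotation as R
def cast(n,uv,z):
    p=viewer.camera_params(n);T=np.array(p["pose"])
    d=T[:3,:3]@np.array([(uv[0]-p["cx"])/p["fx"],-(uv[1]-p["cy"])/p["fy"],-1]);o=T[:3,3]
    return o+d*(z-o[2])/d[2]
E
python3 - <<'E'
from h import *
print({k for k in viewer.camera_params("top")})
loc=np.array([[171,56],[171,-56],[-75,56],[-75,-56]]);zs=[50,50,21,21]
c={"top":(5,(185,145),[(535,42),(708,60),(498,430),(668,446)]),"side":(4,(185,125),[(160,122),(218,24),(470,236),(516,128)])}
for n,(k,o,pts) in c.items():
    W=np.array([cast(n,(np.array(p)+.5)/k-.5+o,z) for p,z in zip(pts,zs)])[:,:2]
    a,b=loc-loc.mean(0),W-W.mean(0)
    th=np.arctan2((a[:,0]*b[:,1]-a[:,1]*b[:,0]).sum(),(a*b).sum());M=np.array([[np.cos(th),-np.sin(th)],[np.sin(th),np.cos(th)]])
    t=W.mean(0)-M@loc.mean(0);print(n,th,t,"\n",np.round(W-(loc@M.T+t),1).tolist())
    r={"top":(595,318),"side":(400,143)}[n]
    w=cast(n,(np.array(r)+.5)/k-.5+o,{"top":44,"side":40}[n])[:2];print("roller local",M.T@(w-t))
E
```

```text
{'cx', 'pose', 'fx', 'fy', 'cy'}
top -0.12793404776303285 [ 515.77784785 -142.12219994] 
 [[-0.2, -0.8], [-0.5, 0.8], [-0.2, -1.8], [0.9, 1.7]]
roller local [-0.08922425  1.57698954]
side -0.13426229173846474 [ 515.53581131 -137.88736654] 
 [[-3.9, 0.3], [-3.2, 0.7], [4.0, 0.3], [3.1, -1.3]]
roller local [-0.61675803  5.54134426]
```

```bash
cat >> h.py <<'E'
O=np.array([515.7,-140.]);TH=-0.131
def P(x,tip,y=0): return [O[0]+x*np.cos(TH)-y*np.sin(TH),O[1]+x*np.sin(TH)+y*np.cos(TH),tip+env.tips_ahead]
c,s=np.cos(TH),np.sin(TH)
Q=R.from_matrix(np.array([[c,s,0],[s,-c,0],[0,0,-1]])).as_quat()
def st(): 
    q=env.read_state();print(round(q["time_s"],2),q["tool_pos"].round(1),q["force"].round(2),round(q["width"],1))
E
python3 - <<'E'
from h import *
import cv2
env.reach(P(-46,150),Q);set_gripper(40);st()
env.move_l(P(-46,22),rate=80,f_stop=5);st()
a=viewer.camera("top")[145:245,235:345];b=viewer.camera("side")[100:210,205:335]
f=lambda i:cv2.resize(i,(390,390),interpolation=cv2.INTER_CUBIC)
cv2.imwrite("pics/app.png",np.hstack([f(a),f(b)]))
E
```

```text
2.99 [ 470.1 -134.   230. ] [-0.25  0.09  0.41] 40.0
4.74 [ 470.4 -134.1  102.4] [ 0.34  0.48 -0.56] 40.1
```

View pics/app.png

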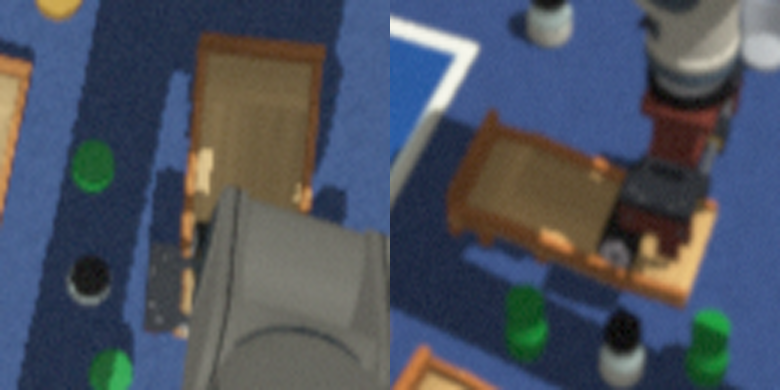

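The side view (right half) shows the fingertips inside the cheeks, just behind the thick roller (end disc at about (615,250)), with the jars clear. Pushing now, slowly.

Run:
```python
from h import *
import cv2
print(env.move_l(P(-28,21),rate=12,f_stop=12));st()
print(env.move_l(P(40,30),rate=18,f_stop=15));st()
a=viewer.camera("top")[145:245,235:345];b=viewer.camera("side")[100:210,205:335]
f=lambda i:cv2.resize(i,(390,390),interpolation=cv2.INTER_CUBIC)
cv2.imwrite("pics/mid.png",np.hstack([f(a),f(b)]))
```

```text
False
6.49 [ 487.7 -136.3  101. ] [-1.58  1.52  2.52] 39.9
False
10.45 [ 555.3 -145.2  110. ] [-2.42  0.16  1.49] 39.7
```

View pics/mid.png

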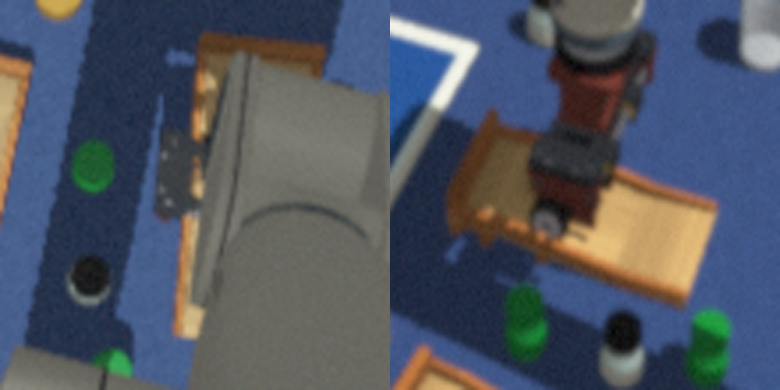

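The roller (end disc at about (548,220)) sits mid-ramp against the fingers and looks square. Pushing on over the crest.

Run:
```python
from h import *
import cv2
print(env.move_l(P(85,36.5),rate=18,f_stop=15));st()
print(env.move_l(P(98,38),rate=9,f_stop=12));st()
env.hold(1);st()
b=viewer.camera("side")[100:210,205:335]
cv2.imwrite("pics/end.png",cv2.resize(b,(650,550),interpolation=cv2.INTER_CUBIC))
```

```text
False
13.22 [ 599.9 -151.1  116.5] [-2.35  0.64  1.83] 39.9
False
14.82 [ 612.8 -152.8  118. ] [-0.14  0.25  0.85] 39.8
15.82 [ 612.9 -152.8  118. ] [ 0.61 -0.79 -0.04] 39.8
```

View pics/end.png

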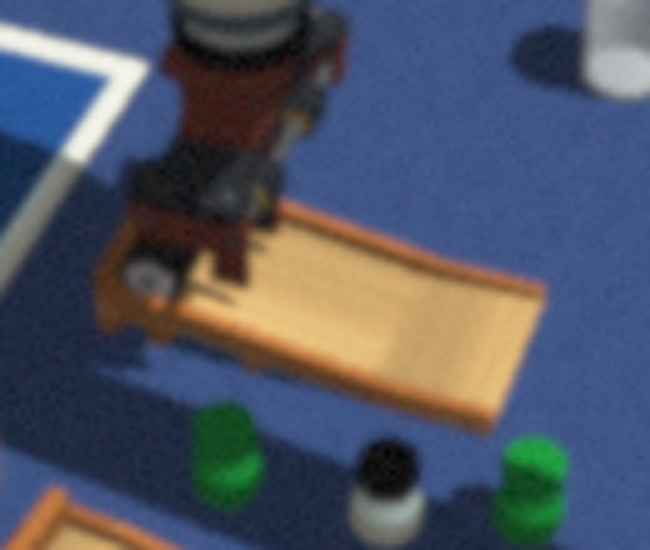

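The roller has run on to the stop (end disc at about (148,277)), and there is a gap between it and the fingers. I'll draw back and up, then check.

Run:
```python
from h import *
import cv2
env.move_l(P(85,40),rate=40);env.move_l(P(75,170),rate=80)
env.reach([169.6,-601.5,302.7],[.990575,.136967,0,0]);env.hold(.5);st()
a=viewer.camera("top")[145:245,235:345];b=viewer.camera("side")[100:210,205:335]
f=lambda i:cv2.resize(i,(390,390),interpolation=cv2.INTER_CUBIC)
cv2.imwrite("pics/fin.png",np.hstack([f(a),f(b)]))
```

```text
20.85 [ 169.7 -601.5  302.7] [0.53 0.17 0.46] 40.1
```

View pics/fin.png

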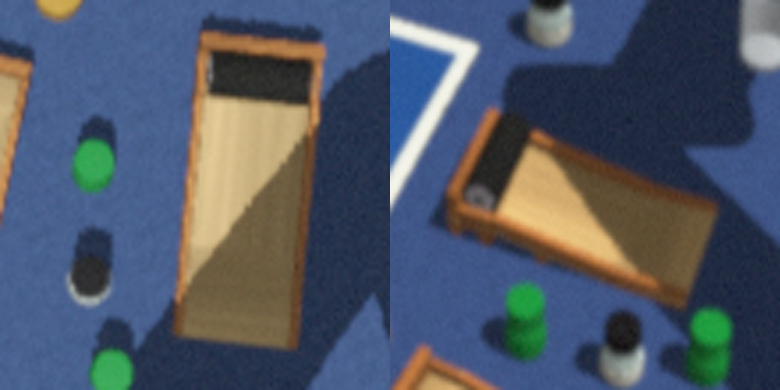

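The roller lies square against the stop (top view at about (260,77)), and the jars in view are where they were. Handing in.

```bash
python3 -c "
from h import *
print(workorder.sign_off())"
```

```text
the job is handed in; nothing more can be done
None
```

I pushed the thick roller slowly up its ramp and over the crest; the last pictures show it square against the stop with the hand clear. I kept clear of the thin roller and everything else, and the job is handed in at about 21 s (no verdict was shown).

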